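# Upside down to dry: square loaf tin in the drainer recess, cup on the peg

## Robot

A 6-joint arm with a two-finger parallel gripper is mounted at the origin on the work surface. World frame = base frame: x ahead of the robot, y to its left, z up, the work surface at z = 0. Lengths are in m, angles in rad, forces in N, time in s.
With the tool pointing down it reaches from about 0.325 to 0.775 m from the base axis. Payload 9.3 kg.
Tool frame: the origin (TCP) lies between the finger pads; the fingertips stand 11 mm ahead of it and the grasp point (between the pads) lies 8 mm behind it (ctrl.tcp_to_tips is the distance from the TCP to the fingertips, in m); z points along the fingers, y is the line along which they close (so a half turn about z gives the same grasp; the last joint's range is limited). The gripper opens to 85 mm and grips with 20 to 120 N. Pads are 22 mm wide; open, the fingers measure 114 mm over their backs; the gripper's body (76 mm by 85 mm) begins 54 mm behind the grasp point. The pads swing forward as they close: fully open they stand 13 mm farther back than shut.
Start: joints at [-1.254, 0.259, 0.021, 1.334, 0, 1.418], TCP at [0.249, -0.49, 0.242] pointing down, gripper open.
Joint ranges: [-3.04, 3.04], [-0.91, 1.82], [-1.04, 1.36], [-1.92, 1.95], [-1.52, 1.45], [-3.14, 3.14]. Speed limits (rad/s): [2.22, 2.22, 2.79, 3.14, 3.14, 3.14].

## Interface

Orientations are given as a rotation vector (axis times angle).
In Python, from bench import ctrl gives the robot as it stands.
- The arm moves only by the shell command python3 -m handwheel 'ROWS' [FORCE]. ROWS is JSON, a list that holds one entry, the list of rows, each a list of 5 numbers: the shift along the tool's x, y, z in mm, then the turn about the tool's z in degrees, then the opening, from -1 (shut) to 1 (fully open). A call has 1 to 8 rows; each row is the pose to reach, as a shift and turn from the pose commanded when the call began, along the tool's axes at that moment; what a row does not reach only later rows make up. A row lasts 1/10 s, in which the tool goes at most 50 mm and 8.59 degrees, less where a joint would pass 70% of its speed; a pose out of reach is approached as far as the arm can. A call with a gripper value outside its range is refused whole. The fingers move at their own pace and stop on an object; FORCE is the grip in N (left out, the last holds). Time passes only in rows, so rows that repeat a pose let the fingers close. It gives the time, the measured TCP pose, the force, the opening and the grip force at its end, in the units of the state.
- ctrl.get_obs(): the state, without advancing time (a new reading comes with each control period).
- ctrl.snapshot(name): name is "side" or "top"; returns a dict with "image" (420x560x3 uint8, red, green, blue), "z_map" (420x560 float32, m along the optical axis (not along the pixel's ray), 0 where there is no reading), "fov_y" (degrees; the focal length in pixels is half the picture's height over the tangent of half this angle, whatever the lens; pixels are square), "cx", "cy" (the principal point, pixels), "world_to_cam" (4x4, takes a point from world to camera coordinates). Camera axes: x right, y up, looking along -z (the intrinsics and any distortion apply to the point x, -y, -z); pixel columns grow to the right and rows downward; lengths in m; the calibration is good to about 2 mm. A picture is of the moment at which its call begins.
- ctrl.finish_job(): hands the job in; it is judged then, once.
The state is a dict: "clock": time; "qpos": joint angles; "joint_velocities": joint speeds; "joint_torque": joint torques, N m; "position": TCP position; "ee_rot": TCP orientation; "wrist_force": force on the tool from outside, world axes, zero at the start; "ft_torque": the same for the moment, N m; "opening": opening from 0.0 (shut) to 1.0 (fully open); "gripper_force": force on a finger pad.
Only numpy, scipy, OpenCV 4.12 (cv2) and the standard library are available. Lean on these libraries where they do the work, as an engineer would, in place of code of your own. Each camera call takes 0.05 s, during which the arm holds its last target. There are 200 camera calls.

## Task

The bakery's square mini loaf tin and copper measuring cup have been washed and lie on their sides. Set them to dry upside down: the tin mouth-down in the square recess of the white drainer, resting flat on the recess floor, and the cup mouth-down over the wooden peg with its rim flat on the stand. Set them down without dropping them, and leave the jar, the loaf and the scraper where they are.

Things in the scene. Friction and masses are not known exactly. Their poses are not given: they have to be found in the camera images.
- tin: Square steel mini loaf tin, 72 mm from floor to mouth, 60 x 60 mm outside throughout, walls 3 mm, bright outside, dark inside, open at the mouth only; about 0.18 kg. Starts lying on one side on the table. Origin: its middle (36 mm from the mouth, 30 mm from each side). x runs along the tin from floor to mouth; y and z are normal to the sides, z up as it lies at the start.
- cup: Copper-coloured straight round cup, 60 mm outside diameter, 90 mm long from floor to mouth, wall 3 mm, floor 4 mm thick, no handle; about 0.16 kg. Starts lying on its side on the grey mat. Origin: on its axis at half length (45 mm from the mouth). Its x axis runs along the cup from the floor towards the mouth.
- mat: Fixed grey-blue mat, 120 x 75 mm and 4 mm thick, with two ribs along its x axis, 21 to 26 mm either side of the middle, their tops 11 mm above the table, that keep the cup from rolling. Origin: centre of its underside, on the table; the cup lies along its x axis.
- drainer: Fixed white plastic drainer plate, 110 x 110 mm, 18 mm high, with one square recess in the middle, 66 x 66 mm (3 mm to spare on each side of the tin), 10 mm deep, sides parallel to the plate's x and y axes, edges with a 3 mm chamfer. Origin: centre of its underside, on the table.
- pocket (a point): Centre of the recess floor, 8 mm above the table; axes as the drainer's (z up).
- stand: Fixed dark wooden drying stand, 100 x 100 mm and 12 mm high, with one upright light wooden peg in the middle, 26 mm in diameter, rising 75 mm above the stand's top (tip 87 mm above the table, its last 15 mm tapered to 12 mm). Origin: centre of its underside, on the table.
- peg_foot (a point): Foot of the peg on its axis, at the stand's top face, 12 mm above the table; z runs up the peg.
- jar: Bystander: amber glass jar with a steel cap, 72 mm in diameter, 100 mm high, standing beyond the work. Origin: centre of its underside.
- loaf: Bystander: small scored bread loaf, 160 mm long along its y axis, 76 mm wide, about 77 mm high. Origin: centre of its underside.
- scraper: Bystander: bench scraper lying flat, steel blade 75 x 130 mm with a dark wooden grip along its far edge (130 mm long along y, 21 mm high). Origin: under the middle of its blade, on the table.
Mind the look-alikes: they are no part of the job. Leave any turquoise look-alike of the tin alone. What is shaped like the drainer but red is not meant.

How it is judged:
At the end, for the whole second after the job is handed in: Tin mouth-down (within 4 degrees) in the recess, centre within 7 mm sideways of its middle and 33-39 mm above its floor; cup mouth-down (within 4 degrees) over the peg, centre within 20 mm of its axis and 42-48 mm above the stand; both at rest (under 20 mm/s) (angle between each of tin, cup's own x axis and vertical above 3.07 rad and horizontal distance between tin and pocket below 0.007 m and z of tin in the frame of pocket between 0.033 and 0.039 m and horizontal distance between cup and peg_foot below 0.02 m and z of cup in the frame of peg_foot between 0.042 and 0.048 m and linear speed of each of tin, cup below 0.02 m/s); the robot touches nothing.
It fails at once if the tin is dropped or thrown (moves faster than 0.7 m/s, a fall of 25 mm, while the fingers do not touch it) (linear speed of tin above 0.7 m/s and contact force between the fingers and tin below 0.05 N).
It fails at once if the cup is dropped or thrown (moves faster than 0.7 m/s, a fall of 25 mm, while the fingers do not touch it) (linear speed of cup above 0.7 m/s and contact force between the fingers and cup below 0.05 N).
It fails at once if the jar is moved by more than 25 mm or tipped over (distance of jar from where it was at the start of the episode above 0.025 m or angle between jar's own z axis and vertical above 0.35 rad).
It fails at once if the loaf is moved by more than 25 mm or tipped over (distance of loaf from where it was at the start of the episode above 0.025 m or angle between loaf's own z axis and vertical above 0.35 rad).
It fails at once if the scraper is moved by more than 25 mm or tipped over (distance of scraper from where it was at the start of the episode above 0.025 m or angle between scraper's own z axis and vertical above 0.35 rad).
It also fails if it takes over 72 s, if anything falls off the work surface, if the arm or the gripper's body presses on something with over 40 N, if the wrist force passes 120 N, or if a joint passes its speed limit or range.

## Working session

There is one attempt and no reset: what is moved stays moved. The work goes in short steps, Python scripts to look and compute and a shell command to move; the robot and the scene stay as the last step left them, time stands still between calls to the robot, and variables do not carry over. Pictures are saved under pics/ and viewed, at most 10 in all, crops included, and the job is handed in when it is done.

```bash
ls; mkdir -p pics; cat > h.py <<'E'
import numpy as np, cv2
from scipy.spatial.transform import Rotation as R
from bench import ctrl
def snap(n,f):
    s=ctrl.snapshot(n); cv2.imwrite(f'pics/{f}.png',s['image'][...,::-1]); np.savez(f'{f}.npz',**s); return s
def pts(s):
    H,W=s['z_map'].shape; f=H/2/np.tan(np.radians(float(s['fov_y']))/2)
    v,u=np.mgrid[:H,:W]; z=s['z_map']
    c=np.stack([(u-float(s['cx']))/f*z,-(v-float(s['cy']))/f*z,-z,np.ones_like(z)],-1)
    return (c@np.linalg.inv(s['world_to_cam']).T)[...,:3]
E
python3 - <<'E'
from h import *
a=snap('top','top0'); b=snap('side','side0')
for s in(a,b): print({k:v for k,v in s.items() if k not in('image','z_map')})
o=ctrl.get_obs();print(o['clock'],o['position'],R.from_rotvec(o['ee_rot']).as_matrix().round(3),o['opening'],ctrl.tcp_to_tips)
E
```

```text
pics
{'fov_y': 47.613354122661136, 'cx': 277.38973242003067, 'cy': 212.0280285938701, 'world_to_cam': array([[-0.01488579, -0.99952671, -0.02692159,  0.11589871],
       [ 0.98576428, -0.01917983,  0.16703567, -0.60938586],
       [-0.16747296, -0.02405188,  0.98558324, -1.07689997],
       [ 0.        ,  0.        ,  0.        ,  1.        ]])}
{'fov_y': 53.630078714077925, 'cx': 275.07967447583025, 'cy': 201.33674971711466, 'world_to_cam': array([[-0.90859292, -0.41753551,  0.01109077,  0.59203932],
       [ 0.25846163, -0.54117925,  0.8002016 , -0.14409376],
       [-0.32811049,  0.72992404,  0.59962855, -0.94841741],
       [ 0.        ,  0.        ,  0.        ,  1.        ]])}
0.1 [ 0.24891429 -0.49017715  0.2417266 ] [[ 0.892  0.453 -0.   ]
 [ 0.453 -0.892  0.001]
 [ 0.    -0.001 -1.   ]] 1.000699589235783 0.011
```

View pics/top0.png

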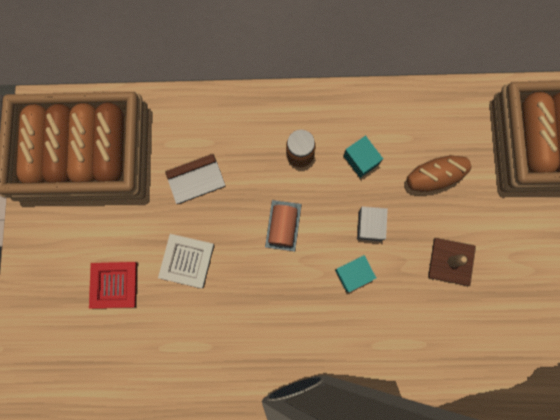

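View pics/side0.png

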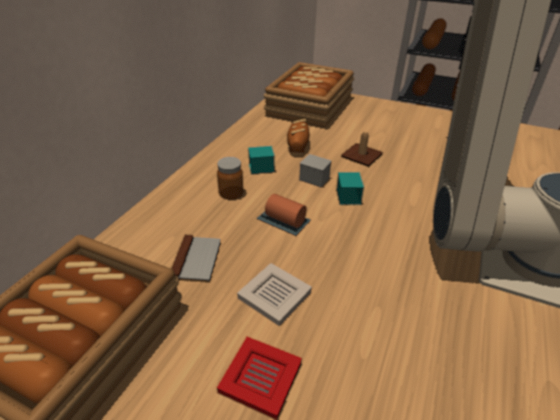

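The top view shows the tin at (373,224), the cup at (284,225) on its mat, the white drainer at (187,261), and the stand and peg at (453,261). Next I need the mouth directions and the exact poses.

```bash
python3 - <<'E'
from h import *
a=np.load('top0.npz'); b=np.load('side0.npz'); P=pts(a);Q=pts(b)
c=lambda s,x,y,w,h:cv2.resize(s['image'][y:y+h,x:x+w,::-1],(400,300),interpolation=3)
cv2.imwrite('pics/crop0.png',np.vstack([np.hstack([c(a,333,194,80,60),c(a,244,195,80,60)]),np.hstack([c(b,275,140,80,60),c(b,245,180,80,60)])]))
def rect(n,P,x,y,w,h,z0,z1,im=None,col=None):
    m=np.zeros(P.shape[:2],bool); m[y:y+h,x:x+w]=1
    m&=(P[...,2]>z0)&(P[...,2]<z1)
    p=P[m]; r=cv2.minAreaRect((p[:,:2]*1000).astype(np.float32))
    print(n,m.sum(),'med',np.median(p,0).round(4),'ctr',np.round(r[0],1),'size',np.round(r[1],1),'ang',round(r[2],1),'zpct',np.percentile(p[:,2],[2,50,98]).round(4))
rect('tin t',P,350,195,45,55,.045,.08)
rect('tin s',Q,290,145,50,50,.045,.08)
rect('cup t',P,260,195,45,60,.03,.08)
rect('cup s',Q,255,185,60,50,.03,.08)
rect('mat t',P,260,195,45,60,.003,.08)
rect('drain t',P,150,225,70,70,.0135,.03)
rect('drain s',Q,230,260,90,65,.0135,.03)
rect('stand t',P,420,230,65,60,.008,.02)
rect('stand s',Q,335,130,55,40,.008,.02)
rect('peg t',P,420,230,65,60,.05,.1)
rect('peg s',Q,335,120,55,50,.05,.1)
rect('table',P,230,280,40,40,-.1,.1)
for n,m,z in(('jar',(280,120,45,50),.08),('loaf',(400,145,80,55),.03)): rect(n,P,*m,z,.15)
E
```

```text
tin t 830 med [ 0.5794 -0.1176  0.0597] ctr [ 580.3 -118.7] size [60.9 72.9] ang 83.8 zpct [0.0514 0.0597 0.0638]
tin s 406 med [ 0.5742 -0.1054  0.0567] ctr [ 549.  -109.5] size [ 71.8 136.2] ang 78.4 zpct [0.0464 0.0567 0.0595]
cup t 973 med [0.579  0.0931 0.0585] ctr [580.4  94. ] size [59.7 90.6] ang 81.0 zpct [0.0363 0.0585 0.0659]
cup s 754 med [0.5729 0.1138 0.052 ] ctr [578.2  98.7] size [60.8 93.4] ang 82.5 zpct [0.0312 0.052  0.0617]
mat t 1400 med [0.5785 0.0925 0.0533] ctr [589.1  95.6] size [109.6 147.3] ang 89.2 zpct [0.0032 0.0533 0.0656]
drain t 1285 med [0.5007 0.3294 0.0175] ctr [502.  330.4] size [111.5 110. ] ang 76.0 zpct [0.0139 0.0175 0.0219]
drain s 1392 med [0.494  0.34   0.0158] ctr [498.8 333.1] size [113.2 112.1] ang 75.5 zpct [0.0137 0.0158 0.0183]
stand t 1518 med [ 0.4869 -0.3047  0.0123] ctr [ 489.4 -310. ] size [100.9 100.3] ang 77.7 zpct [0.0085 0.0123 0.0169]
stand s 348 med [ 0.4777 -0.2979  0.0097] ctr [ 485.8 -304.8] size [ 99.4 100.3] ang 78.3 zpct [0.0081 0.0097 0.0166]
peg t 134 med [ 0.4885 -0.3047  0.0771] ctr [ 489.2 -308. ] size [23.1 24.3] ang 83.3 zpct [0.0518 0.0771 0.0892]
peg s 89 med [ 0.4848 -0.3008  0.0684] ctr [ 485.4 -302.3] size [23.7 20.1] ang 24.3 zpct [0.0509 0.0684 0.0843]
table 1592 med [ 4.068e-01  1.765e-01 -3.000e-04] ctr [407.7 177.6] size [95.6 93.2] ang 89.3 zpct [-0.0049 -0.0003  0.004 ]
jar 585 med [0.7642 0.0474 0.0994] ctr [766.1  47.1] size [62.7 60.7] ang 1.1 zpct [0.0878 0.0994 0.1035]
loaf 1645 med [ 0.6932 -0.2751  0.0653] ctr [ 699.  -281.7] size [ 73.5 154.4] ang 13.0 zpct [0.0403 0.0653 0.078 ]
```

View pics/crop0.png

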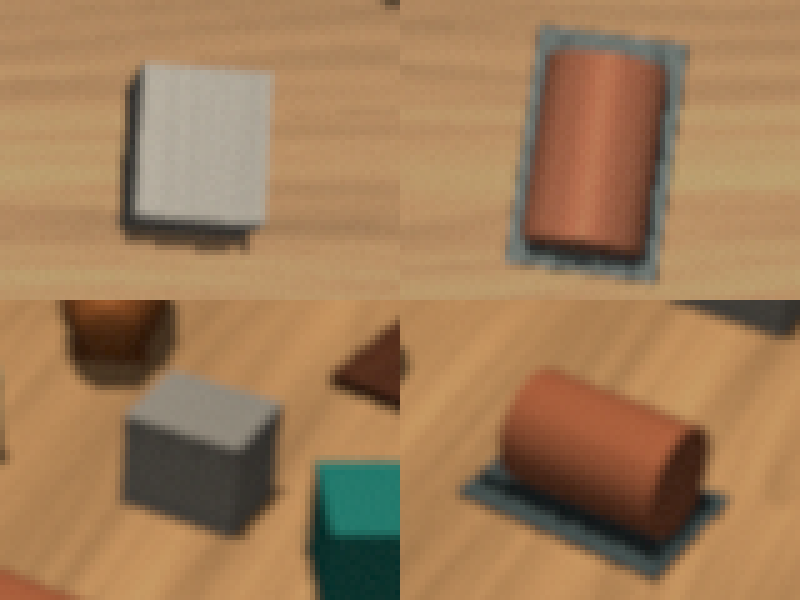

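```bash
python3 - <<'E'
from h import *
b=np.load('side0.npz');Q=pts(b)
for n,c,a,box,zc in(('tin',(.5803,-.1187),-6.2,(275,140,80,60),.03),('cup',(.5803,.0945),-9,(245,180,80,60),.034)):
    x,y,w,h=box;q=Q[y:y+h,x:x+w].reshape(-1,3); I=b['image'][y:y+h,x:x+w].reshape(-1,3)
    t=np.radians(a); d=q[:,:2]-c; l=d@[np.cos(t),np.sin(t)]*1e3; v=d@[-np.sin(t),np.cos(t)]*1e3; z=q[:,2]*1e3
    m=(abs(v)<22)&(z>zc*1e3-22)&(z<zc*1e3+18)&(l<50)
    print(n,m.sum()); 
    for r in np.c_[l,v,z,I][m][::max(1,m.sum()//22)].round(0).astype(int): print(*r)
E
```

```text
tin 78
-38 -21 45 93 73 55
-39 -6 46 48 47 42
-39 -5 44 52 49 45
-38 -3 41 51 49 45
-40 -19 33 118 89 63
-38 -2 38 52 49 45
-40 -20 29 122 93 63
-39 8 41 51 49 44
-40 -14 29 80 66 51
-38 4 35 54 51 46
-39 -17 23 82 67 53
-38 4 31 53 49 45
-39 -17 20 85 69 53
-39 5 29 50 49 44
-38 -20 15 88 70 53
-38 2 23 54 52 46
-40 -18 13 94 75 55
-39 3 20 52 48 44
-40 -19 9 92 74 54
-39 3 17 52 50 47
-38 15 20 53 51 46
-40 -3 11 51 48 44
-40 10 15 52 49 46
-38 6 8 52 50 45
-40 18 12 53 50 44
-82 21 22 84 72 52
cup 127
42 20 52 159 99 63
32 22 48 144 80 51
15 20 51 155 87 56
-46 -18 48 82 52 35
-48 -20 44 111 78 50
-47 -13 45 62 34 22
-48 -5 47 63 34 22
-47 7 52 63 33 19
-46 -20 34 79 51 32
-47 -8 39 64 36 25
-47 7 45 63 35 24
-47 -18 29 91 58 35
-46 5 41 63 34 20
-47 -19 25 99 67 42
-47 -3 32 63 35 21
-47 16 42 65 37 25
-47 -10 25 63 34 22
-47 6 32 63 34 20
-47 15 35 65 38 26
-47 -9 19 60 32 20
-47 0 22 66 37 26
-48 16 29 63 33 20
-47 10 22 65 35 22
-49 18 25 63 33 18
-48 10 16 66 37 22
-48 15 13 62 33 20
```

The camera depth shows both −x ends as flat dark discs or plates. So both floors face the robot and both mouths point to +x. The plan is to grip each item near its floor end, lift it so the mouth swings down, and place it.

```bash
cat >> h.py <<'E'
def go(x,y,z,yaw):
    o=ctrl.get_obs(); M=R.from_rotvec(o['ee_rot']).as_matrix(); p=np.array(o['position'])*1e3
    cur=np.degrees(np.arctan2(M[1,0],M[0,0])); t=(cur-yaw+90)%180-90
    print('t',round(o['clock'],2),'tcp',p.round(1),'yaw',round(cur,1),'shift',(M.T@(np.array([x,y,z])-p)).round(1),'turn',round(t,1),'q',np.round(o['qpos'],2),'op',round(o['opening'],3),'F',round(float(np.max(o['gripper_force'])),1),'W',np.round(o['wrist_force'],1))
def along(c,yaw,l): t=np.radians(yaw); return c[0]+l*np.cos(t),c[1]+l*np.sin(t)
E
python3 - <<'E'
from h import *
p=along((578.7,-117),-6.2,-23); print(p); go(*p,120,-6.2)
E
```

```text
(np.float64(555.8345278286367), np.float64(-114.51601481876148))
t 0.1 tcp [ 248.9 -490.2  241.7] yaw 26.9 shift [ 443.7 -195.9  122. ] turn 33.1 q [-1.25  0.26  0.02  1.33  0.    1.42] op 1.001 F 0.0 W [ 0.6  0.5 -0.3]
```

```bash
python3 -m handwheel '[[[44,-19,8,5,1],[88,-39,16,10,1],[132,-58,24,15,1],[176,-78,32,20,1],[220,-98,40,25,1],[264,-117,48,30,1],[308,-137,56,33.1,1],[350,-155,64,33.1,1]]]' 20; python3 - <<'E'
from h import *
go(*along((578.7,-117),-6.2,-23),100,-6.2)
E
```

```text
clock: 0.9
position: [0.4918, -0.1918, 0.1779]
ee_rot: [-3.137, 0.172, 0.0]
wrist_force: [-0.0, -0.7, 1.4]
opening: 0.999
gripper_force: 0.0
t 0.9 tcp [ 491.8 -191.8  177.9] yaw -6.3 shift [ 55.2 -83.8  77.9] turn -0.1 q [-0.53  0.25 -0.16  1.16  0.    2.72] op 0.999 F 0.0 W [-0.  -0.7  1.4]
```

```bash
python3 -m handwheel '[[[20,-30,20,0,1],[40,-60,45,0,1],[55,-84,78,0,1],[55,-84,78,0,1],[55,-84,78,0,1]]]' ; python3 - <<'E'
from h import *
go(*along((578.7,-117),-6.2,-23),20,-6.2)
a=snap('top','top1'); b=snap('side','side1')
c=lambda s,x,y,w,h:cv2.resize(s['image'][y:y+h,x:x+w,::-1],(400,300),interpolation=3)
cv2.imwrite('pics/c1.png',np.hstack([c(a,320,174,120,90),c(b,255,100,120,90)]))
E
```

```text
clock: 1.4
position: [0.5543, -0.1156, 0.0995]
ee_rot: [-3.137, 0.167, 0.004]
wrist_force: [-0.1, 0.2, 0.2]
opening: 0.997
gripper_force: 0.0
t 1.4 tcp [ 554.3 -115.6   99.5] yaw -6.1 shift [ 1.6 -1.2 79.5] turn 0.1 q [-0.35  0.37 -0.2   1.01 -0.    2.89] op 0.997 F 0.0 W [-0.1  0.2  0.2]
```

View pics/c1.png

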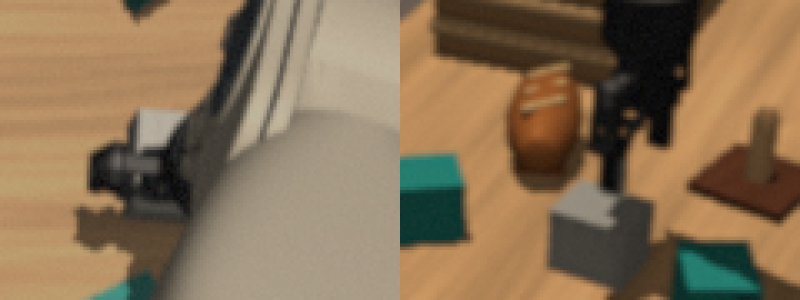

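The near finger is on the +y side of the tin (side view about pixel (319,150)), at the floor end and straddling it. Descending and closing next.

```bash
python3 -m handwheel '[[[1,-1,35,0,1],[1,-1,65,0,1],[1,-1,79.5,0,1],[1,-1,79.5,0,1],[1,-1,79.5,0,-1],[1,-1,79.5,0,-1],[1,-1,79.5,0,-1],[1,-1,79.5,0,-1]]]' 20; python3 -m handwheel '[[[0,0,0,0,-1],[0,0,0,0,-1],[0,0,0,0,-1],[0,0,0,0,-1]]]'
```

```text
clock: 2.3
position: [0.5566, -0.116, 0.0226]
ee_rot: [3.136, -0.17, 0.004]
wrist_force: [-0.8, -0.8, 7.1]
opening: 0.704
gripper_force: 22.4
clock: 2.7
position: [0.5566, -0.116, 0.0226]
ee_rot: [3.135, -0.17, 0.005]
wrist_force: [-2.3, -1.6, 6.9]
opening: 0.695
gripper_force: 22.4
```

```bash
python3 -m handwheel '[[[0,0,-10,0,-1],[0,0,-30,0,-1],[0,0,-60,0,-1],[0,0,-90,0,-1],[0,0,-110,0,-1],[0,0,-110,0,-1],[0,0,-110,0,-1]]]' ;  python3 - <<'E'
from h import *
b=snap('side','side2');a=snap('top','top2')
c=lambda s,x,y,w,h:cv2.resize(s['image'][y:y+h,x:x+w,::-1],(400,300),interpolation=3)
cv2.imwrite('pics/c2.png',np.hstack([c(a,320,174,120,90),c(b,255,70,120,90)]))
E
```

```text
clock: 3.4
position: [0.5557, -0.1152, 0.1311]
ee_rot: [3.137, -0.169, 0.001]
wrist_force: [0.1, 0.3, -1.1]
opening: 0.703
gripper_force: 22.3
```

View pics/c2.png

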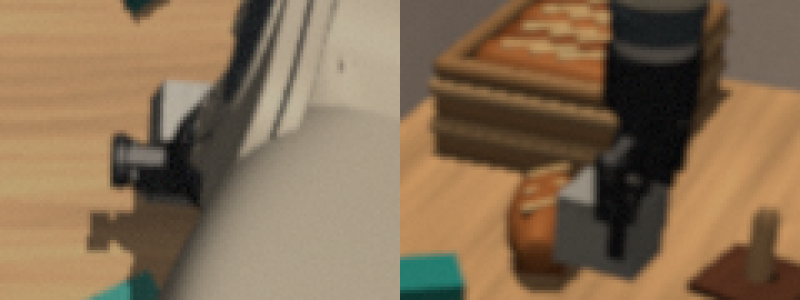

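The tin is held level and has not swung. I'll lower it to about 18 mm clearance, where a slip would be harmless, and ease the grip.

```bash
python3 -m handwheel '[[[0,0,30,0,-1],[0,0,60,0,-1],[0,0,90,0,-1],[0,0,90,0,-1],[0,0,90,0,0.38],[0,0,90,0,0.38],[0,0,90,0,0.38]]]' 20; python3 -m handwheel '[[[0,0,0,0,0.40],[0,0,0,0,0.40],[0,0,0,0,0.40]]]'; python3 -m handwheel '[[[0,0,0,0,0.41],[0,0,0,0,0.41],[0,0,0,0,0.41]]]'
```

```text
clock: 4.2
position: [0.5565, -0.1156, 0.0422]
ee_rot: [3.136, -0.169, 0.003]
wrist_force: [0.7, -0.1, -1.7]
opening: 0.702
gripper_force: 22.8
clock: 4.5
position: [0.5558, -0.1153, 0.0412]
ee_rot: [3.137, -0.169, 0.001]
wrist_force: [-0.7, 0.4, -2.2]
opening: 0.705
gripper_force: 22.8
clock: 4.8
position: [0.5557, -0.1153, 0.0407]
ee_rot: [-3.137, 0.169, 0.0]
wrist_force: [0.3, 0.2, -1.4]
opening: 0.702
gripper_force: 2.9
```

```bash
cat >> h.py <<'E'
def pitch(f,off=(1.7,-2.6),half=30,view=False):
    """axis tilt from the +y side face outline (side cam), in tool x/z plane relative to TCP"""
    s=snap('side',f); Q=pts(s)*1e3; o=ctrl.get_obs(); M=R.from_rotvec(o['ee_rot']).as_matrix(); x=M[:2,0]*np.sign(M[0,0]); x/=np.linalg.norm(x); y=np.array([-x[1],x[0]])
    p=np.array(o['position'])*1e3; d=Q[...,:2]-p[:2]-off
    l=d@x; v=d@y; z=Q[...,2]-p[2]
    m=(v>half-7)&(v<half+5)&(abs(l-20)<85)&(z>-90)&(z<65)&(Q[...,2]>6)
    P=np.stack([l,z],-1)[m].astype(np.float32)
    print(f,len(P),cv2.minAreaRect(P),'zmin',np.percentile(Q[m][:,2],2),'l',np.percentile(P[:,0],[2,98]))
E
python3 - <<'E'
from h import *
pitch('side3')
E
```

```text
side3 334 ((-5.052391052246094, 18.417217254638672), (122.23246765136719, 93.7132339477539), 1.7896355390548706) zmin 15.014946996467632 l [-63.03037643  53.66974541]
```

```bash
python3 -m handwheel '[[[0,0,0,0,0.412],[0,0,0,0,0.412],[0,0,0,0,0.412],[0,0,0,0,0.414],[0,0,0,0,0.414],[0,0,0,0,0.414]]]';  python3 - <<'E'
from h import *
b=snap('side','side4');a=np.load('side3.npz')
c=lambda s,x,y,w,h:cv2.resize(s['image'][y:y+h,x:x+w,::-1],(400,300),interpolation=3)
cv2.imwrite('pics/c3.png',np.hstack([c(a,265,110,100,75),c(b,265,110,100,75)]))
E
```

```text
clock: 5.45
position: [0.5557, -0.1153, 0.0408]
ee_rot: [3.137, -0.169, 0.0]
wrist_force: [-0.2, -0.7, 0.4]
opening: 0.706
gripper_force: 0.0
```

View pics/c3.png

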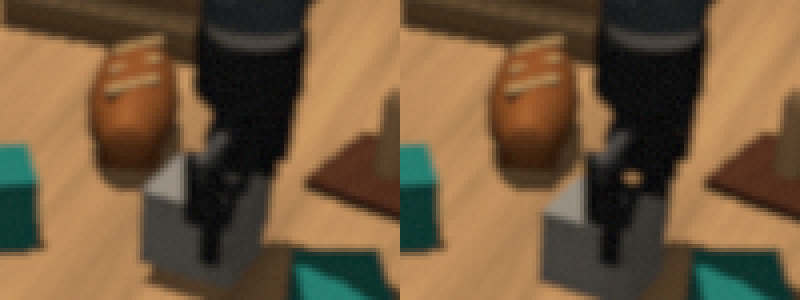

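At about 3 N (left) the tin was still level. At 0 N (right) it slid the last 18 mm harmlessly back onto the table. I'll regrip closer to the floor end, where gravity has a longer lever and the pad patch is smaller, then lift with a light grip.

```bash
python3 -m handwheel '[[[0,0,0,0,0.7],[0,0,0,0,0.7],[0,0,10,0,0.7],[-8,0,20,0,0.7],[-8,0,20,0,0.7],[-8,0,20,0,-1],[-8,0,20,0,-1],[-8,0,20,0,-1]]]' 20; python3 -m handwheel '[[[0,0,0,0,0.39],[0,0,0,0,0.41],[0,0,0,0,0.41],[0,0,-8,0,0.41],[0,0,-16,0,0.41],[0,0,-24,0,0.41],[0,0,-32,0,0.41],[0,0,-40,0,0.41]]]';  python3 - <<'E'
from h import *
b=snap('side','side5');go(0,0,0,-6)
c=lambda s,x,y,w,h:cv2.resize(s['image'][y:y+h,x:x+w,::-1],(400,300),interpolation=3)
cv2.imwrite('pics/c5.png',c(b,265,110,100,75))
E
```

```text
clock: 6.3
position: [0.5481, -0.1145, 0.021]
ee_rot: [3.137, -0.169, 0.001]
wrist_force: [0.7, -0.5, -1.2]
opening: 0.699
gripper_force: 22.6
clock: 7.1
position: [0.5479, -0.1145, 0.0618]
ee_rot: [3.137, -0.169, 0.001]
wrist_force: [-0.5, -0.5, 0.5]
opening: 0.706
gripper_force: 0.0
t 7.15 tcp [ 548.4 -114.6   63. ] yaw -6.2 shift [-557.7  -54.9   61.7] turn -0.2 q [-0.36  0.39 -0.27  0.91  0.    2.89] op 0.703 F 0.5 W [-0.2  0.3  1.7]
```

View pics/c5.png

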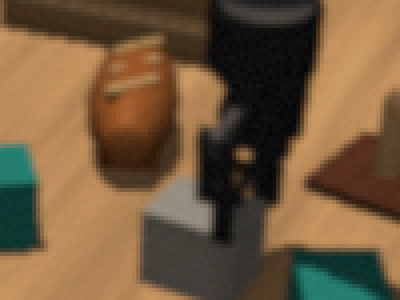

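```bash
python3 - <<'E'
from h import *
t=np.radians(-6.2)
for f in('side0','side4','side5'):
    s=np.load(f+'.npz');Q=pts(s)*1e3;I=s['image'].astype(int)
    m=(np.ptp(I,axis=-1)<25)&(I.mean(-1)>75)&(Q[...,2]>40)&(Q[...,2]<75)&(abs(Q[...,0]-580)<80)&(abs(Q[...,1]+117)<70)
    p=Q[m][:,:2]-(578.7,-117); l=p@[np.cos(t),np.sin(t)]; v=p@[-np.sin(t),np.cos(t)]
    print(f,m.sum(),np.percentile(l,[1,99]).round(1),np.percentile(v,[1,99]).round(1),np.median(Q[m][:,2]))
E
```

```text
side0 257 [-55.9  31.1] [-23.   32.3] 57.22743169455591
side4 62 [ 4.4 31.1] [-20.   30.2] 56.69360818950964
side5 128 [-15.6  29.6] [-20.2  32.1] 57.123415795994056
```

```bash
python3 -m handwheel '[[[0,0,0,0,0.8],[0,0,0,0,0.8],[8,0,20,0,0.8],[8,0,42,0,0.8],[8,0,42,0,0.8],[8,0,42,0,-1],[8,0,42,0,-1],[8,0,42,0,-1]]]' 20; python3 -m handwheel '[[[0,0,0,0,-1],[0,0,-20,0,-1],[0,0,-50,0,-1],[0,0,-85,0,-1],[0,0,-120,0,-1],[0,0,-130,0,-1]]]';python3 - <<'E'
from h import *
# approach: G u=-75 from wall (wall 55 before centre)
go(*along((500.4,331.8),76,-55-80),150,76)
E
```

```text
clock: 7.95
position: [0.556, -0.1154, 0.0196]
ee_rot: [3.137, -0.169, 0.002]
wrist_force: [0.1, 0.3, -2.2]
opening: 0.702
gripper_force: 22.5
clock: 8.55
position: [0.5571, -0.1157, 0.1529]
ee_rot: [3.135, -0.169, 0.009]
wrist_force: [0.6, -0.7, -1.6]
opening: 0.7
gripper_force: 22.6
t 8.55 tcp [ 557.1 -115.7  152.9] yaw -6.2 shift [-122.9 -305.1    1.8] turn -82.2 q [-0.35  0.33 -0.11  1.13  0.    2.9 ] op 0.7 F 22.6 W [ 0.6 -0.7 -1.6]
```

```bash
python3 -m handwheel '[[[-15,-38,0,-8,-1],[-30,-76,0,-16,-1],[-46,-114,0,-24,-1],[-61,-152,0,-32,-1],[-77,-190,0,-40,-1],[-92,-228,0,-48,-1],[-108,-266,0,-56,-1],[-123,-305,0,-64,-1]]]'; python3 -m handwheel '[[[0,0,0,-8,-1],[0,0,0,-16,-1],[0,0,0,-18.2,-1],[0,0,0,-18.2,-1]]]'; python3 - <<'E'
from h import *
go(*along((500.4,331.8),76,-55-80),32,76)
E
```

```text
clock: 9.35
position: [0.4652, 0.2025, 0.1484]
ee_rot: [-2.746, -1.526, 0.001]
wrist_force: [0.9, -0.1, -1.8]
opening: 0.699
gripper_force: 22.7
clock: 9.75
position: [0.4659, 0.2013, 0.1483]
ee_rot: [-2.474, -1.935, 0.001]
wrist_force: [0.3, -0.4, -0.9]
opening: 0.701
gripper_force: 22.7
t 9.75 tcp [465.9 201.3 148.3] yaw 76.1 shift [ -0.    2.  116.3] turn 0.1 q [ 0.24  0.23 -0.26  1.08  0.    2.06] op 0.701 F 22.7 W [ 0.3 -0.4 -0.9]
```

```bash
python3 -m handwheel '[[[0,1,40,0,-1],[0,2,80,0,-1],[0,2,110,0,-1],[0,2,118,0,-1],[6,2,118,0,-1],[12,2,118,0,-1],[14,2,118,0,-1],[14,2,118,0,-1]]]'; python3 -m handwheel '[[[2,0,0,0,-1],[4,0,0,0,-1],[4,0,0,0,-1]]]';python3 -m handwheel '[[[2,0,0,0,-1],[4,0,0,0,-1],[4,0,0,0,-1]]]'
```

```text
clock: 10.55
position: [0.4724, 0.215, 0.032]
ee_rot: [2.474, 1.935, 0.003]
wrist_force: [-0.4, -0.3, -1.6]
opening: 0.706
gripper_force: 22.6
clock: 10.85
position: [0.4727, 0.2184, 0.031]
ee_rot: [2.475, 1.935, 0.001]
wrist_force: [-0.5, 0.4, -1.9]
opening: 0.7
gripper_force: 22.6
clock: 11.15
position: [0.4733, 0.2213, 0.0307]
ee_rot: [2.475, 1.933, -0.003]
wrist_force: [-1.3, -4.8, 0.5]
opening: 0.7
gripper_force: 22.7
```

```bash
python3 -m handwheel '[[[4,0,-5,0,-1],[7.5,0,-10,0,-1],[11,0,-14.5,0,-1],[14,0,-19,0,-1],[18,0,-23,0,-1],[22,0,-26.5,0,-1],[22,0,-26.5,0,-1]]]'; python3 - <<'E'
from h import *
b=snap('side','side6');go(0,0,0,76)
c=lambda s,x,y,w,h:cv2.resize(s['image'][y:y+h,x:x+w,::-1],(640,480),interpolation=3)
cv2.imwrite('pics/c6.png',c(b,215,180,160,120))
E
```

```text
clock: 11.85
position: [0.479, 0.244, 0.0578]
ee_rot: [-2.475, -1.935, -0.001]
wrist_force: [-2.6, -3.6, 3.4]
opening: 0.701
gripper_force: 23.2
t 11.9 tcp [479.  243.9  57.8] yaw 76.0 shift [-352.2 -406.1   57.3] turn 0.0 q [ 0.31  0.36 -0.33  0.88  0.    2.13] op 0.697 F 23.3 W [-2.8 -3.1  3.8]
```

View pics/c6.png

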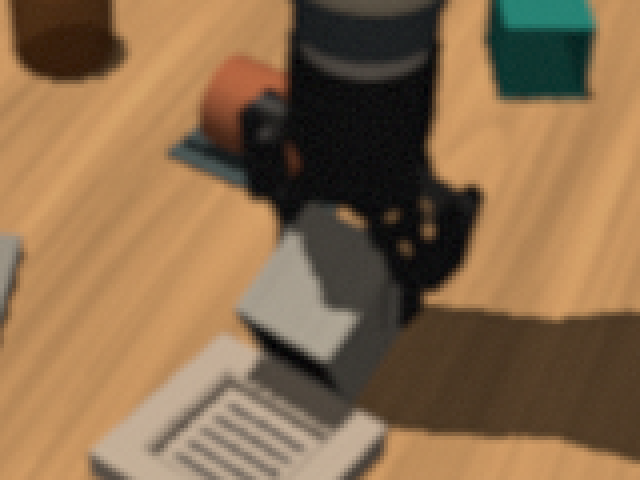

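The tin is pivoting mouth-down as planned, tilted about 30° against the drainer edge near crop (300,350). Continuing the arc.

```bash
python3 -m handwheel '[[[5,0,-3.5,0,-1],[10,0,-6,0,-1],[20,0,-10.5,0,-1],[31,0,-13,0,-1],[42,0,-13.5,0,-1],[53,0,-12,0,-1],[63,0,-9,0,-1],[63,0,-8,0,-1]]]'; python3 - <<'E'
from h import *
b=snap('side','side7');go(*along((500.4,331.8),76,0),120,76)
c=lambda s,x,y,w,h:cv2.resize(s['image'][y:y+h,x:x+w,::-1],(640,480),interpolation=3)
cv2.imwrite('pics/c7.png',c(b,215,180,160,120))
E
```

```text
clock: 12.7
position: [0.4941, 0.3059, 0.0645]
ee_rot: [-2.474, -1.936, 0.0]
wrist_force: [-0.5, -0.1, -1.5]
opening: 0.697
gripper_force: 22.7
t 12.75 tcp [493.8 305.1  64.4] yaw 76.1 shift [ 27.5  -0.  -55.6] turn 0.1 q [ 0.41  0.42 -0.22  0.94  0.    2.22] op 0.704 F 22.7 W [-0.  -1.  -1.9]
```

View pics/c7.png

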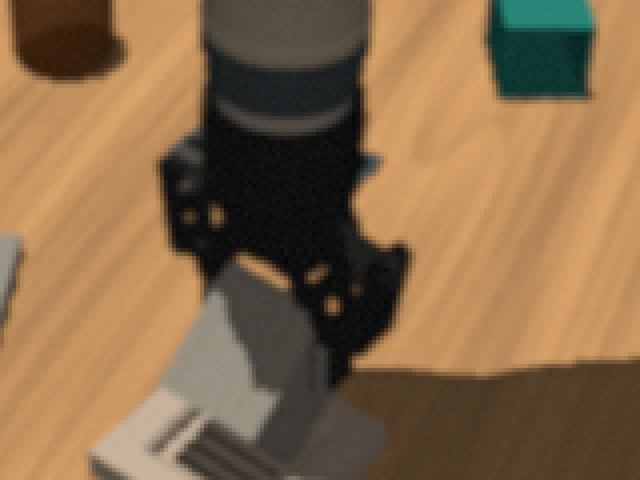

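```bash
cat >> h.py <<'E'
def face(s,x,y,w,h):
    Q=pts(s)*1e3; q=Q[y:y+h,x:x+w].reshape(-1,3); q=q[q[:,2]>20]; 
    for _ in range(3):
        c=q.mean(0); n=np.linalg.svd(q-c)[2][2]; q=q[abs((q-c)@n)<4]
    n*=np.sign(n[1]) ; print('n',n.round(3),'c',c.round(1),len(q),'elev',np.degrees(np.arcsin(n[2])).round(1),'az',np.degrees(np.arctan2(n[1],n[0])).round(1))
E
python3 - <<'E'
from h import *
s=np.load('side7.npz')
# crop (195,370)-(240,370): px=215+X/4, py=180+Y/4
face(s,260,266,16,13)
E
```

```text
n [-0.22   0.695 -0.685] c [506.6 353.1  83.7] 66 elev -43.2 az 107.6
```

```bash
python3 - <<'E'
from h import *
s=np.load('side7.npz');Q=pts(s)*1e3
for py in range(252,296,4):
    print(py,[tuple(int(k) for k in Q[py,px]) for px in range(256,300,5)])
E
```

```text
252 [(593, 233, -1), (582, 229, -1), (534, 302, 82), (518, 312, 96), (508, 310, 99), (497, 310, 103), (487, 308, 106), (469, 328, 130), (462, 320, 126)]
256 [(587, 245, -2), (576, 240, -1), (525, 319, 89), (514, 319, 93), (505, 315, 94), (494, 316, 99), (484, 314, 101), (468, 329, 122), (460, 323, 119)]
260 [(581, 258, 0), (569, 254, 0), (523, 325, 84), (511, 325, 89), (501, 324, 92), (492, 321, 94), (482, 318, 95), (472, 317, 98), (458, 327, 113)]
264 [(575, 268, -2), (565, 264, -1), (519, 332, 81), (508, 332, 85), (498, 330, 88), (489, 328, 90), (478, 327, 93), (469, 325, 96), (458, 327, 103)]
268 [(570, 279, -2), (527, 339, 73), (517, 337, 75), (506, 337, 80), (495, 336, 84), (486, 334, 86), (476, 333, 89), (466, 331, 92), (458, 324, 89)]
272 [(564, 290, -1), (523, 348, 71), (512, 346, 75), (503, 343, 75), (492, 343, 80), (483, 340, 82), (473, 339, 86), (466, 330, 80), (459, 321, 75)]
276 [(530, 355, 63), (520, 353, 66), (511, 350, 67), (500, 349, 72), (490, 347, 74), (479, 348, 79), (470, 345, 82), (466, 328, 66), (458, 323, 65)]
280 [(545, 327, 17), (537, 321, 15), (507, 357, 64), (497, 356, 69), (487, 353, 70), (477, 353, 75), (470, 345, 70), (466, 329, 56), (462, 310, 40)]
284 [(540, 337, 18), (532, 331, 15), (526, 319, 5), (494, 363, 65), (484, 361, 69), (475, 358, 70), (470, 344, 57), (466, 326, 42), (465, 300, 15)]
288 [(536, 345, 15), (531, 332, 4), (521, 328, 5), (512, 323, 4), (482, 366, 63), (474, 359, 59), (470, 343, 45), (465, 327, 31), (462, 307, 12)]
292 [(535, 348, 6), (526, 343, 5), (516, 339, 6), (507, 333, 4), (497, 331, 7), (488, 326, 6), (470, 343, 33), (469, 318, 7), (457, 320, 15)]
```

The depth map shows the tin tilted about 38°, with its lower lip inside the recess. I'll use the far recess wall as the next brace.

```bash
python3 -m handwheel '[[[0,0,3,0,-1],[5,0,5,0,-1],[10,0,5,0,-1],[15,0,5,0,-1],[15,0,5,0,-1]]]'; python3 -m handwheel '[[[3,0,0,0,-1],[6,0,0,0,-1],[6,0,0,0,-1]]]'; python3 -m handwheel '[[[2,0,0,0,-1],[4,0,0,0,-1],[4,0,0,0,-1]]]'
```

```text
clock: 13.25
position: [0.498, 0.3197, 0.0604]
ee_rot: [2.475, 1.935, 0.001]
wrist_force: [0.2, 0.1, -0.9]
opening: 0.701
gripper_force: 22.7
clock: 13.55
position: [0.4993, 0.3253, 0.0603]
ee_rot: [-2.475, -1.935, -0.0]
wrist_force: [-0.1, -0.0, -1.4]
opening: 0.705
gripper_force: 22.7
clock: 13.85
position: [0.5002, 0.329, 0.0603]
ee_rot: [-2.475, -1.935, -0.0]
wrist_force: [0.6, -0.4, -0.9]
opening: 0.703
gripper_force: 22.7
```

```bash
python3 -m handwheel '[[[2,0,0,0,-1],[4,0,0,0,-1],[4,0,0,0,-1]]]'; python3 -m handwheel '[[[2,0,0,0,-1],[4,0,0,0,-1],[4,0,0,0,-1]]]'
```

```text
clock: 14.15
position: [0.5012, 0.3329, 0.0603]
ee_rot: [-2.475, -1.935, -0.0]
wrist_force: [0.1, -0.2, -1.8]
opening: 0.703
gripper_force: 22.7
clock: 14.45
position: [0.5022, 0.3368, 0.0603]
ee_rot: [-2.475, -1.935, -0.0]
wrist_force: [-0.4, 0.7, -1.2]
opening: 0.699
gripper_force: 22.7
```

```bash
cat >> h.py <<'E'
def tilt(f,yaw):
    s=snap('side',f);Q=pts(s)*1e3;o=ctrl.get_obs();p=np.array(o['position'])*1e3;I=s['image'].astype(int)
    t=np.radians(yaw);d=Q-p;u=d[...,0]*np.cos(t)+d[...,1]*np.sin(t);w=d[...,0]*np.sin(t)-d[...,1]*np.cos(t);z=d[...,2]
    br=(I.mean(-1)>60)
    m=(abs(w)<27)&(u>-30)&(u<90)&(z>-40)&(z<60)&br&(Q[...,2]>24)
    P=np.c_[u[m],z[m]]
    k,b=np.polyfit(P[:,0],P[:,1],1); print(f,'face slope',np.degrees(np.arctan(k)).round(1),'n',m.sum(),'u',np.percentile(u[m],[1,99]).round(0),'z',np.percentile(z[m],[1,99]).round(0))
    m=(w<-22)&(w>-36)&(u>5)&(u<90)&(Q[...,2]>20)&(z<60)
    P=np.c_[u[m],z[m]]; h=cv2.convexHull(P.astype(np.float32))[:,0]; print(len(P),h.round(0).astype(int).tolist())
    return s
E
python3 - <<'E'
from h import *
tilt('side8',76)
E
```

```text
side8 face slope -36.6 n 910 u [ 1. 57.] z [-2. 41.]
466 [[58, -1], [57, 1], [18, 58], [17, 59], [16, 60], [6, 60], [5, 60], [5, -36], [7, -38], [8, -40], [17, -40], [24, -39], [29, -38], [31, -36], [33, -34]]
```

```bash
python3 -m handwheel '[[[1,0,1.5,0,-1],[2,0,1.5,0,-1],[2,0,1.5,0,-1]]]'; python3 -m handwheel '[[[2,0,0,0,-1],[2,0,0,0,-1]]]';  python3 -m handwheel '[[[2,0,0,0,-1],[2,0,0,0,-1]]]'
```

```text
clock: 14.8
position: [0.5024, 0.3385, 0.0587]
ee_rot: [2.475, 1.935, -0.001]
wrist_force: [-0.4, -1.4, -1.2]
opening: 0.701
gripper_force: 22.7
clock: 15.0
position: [0.5028, 0.3397, 0.0587]
ee_rot: [2.475, 1.933, -0.003]
wrist_force: [-1.0, -5.3, 1.0]
opening: 0.7
gripper_force: 22.9
clock: 15.2
position: [0.5033, 0.3415, 0.059]
ee_rot: [2.475, 1.933, -0.003]
wrist_force: [-2.9, -5.6, 3.9]
opening: 0.7
gripper_force: 23.2
```

```bash
python3 -m handwheel '[[[4,0,-2,0,-1],[8,0,-3.5,0,-1],[12,0,-5,0,-1],[17,0,-6.2,0,-1],[22,0,-7.2,0,-1],[22,0,-7.2,0,-1]]]'; python3 - <<'E'
from h import *
tilt('side9',76)
E
```

```text
clock: 15.8
position: [0.5089, 0.3638, 0.0661]
ee_rot: [2.475, 1.934, -0.0]
wrist_force: [-1.0, -3.4, 1.4]
opening: 0.699
gripper_force: 23.1
side9 face slope -55.3 n 911 u [ 7. 47.] z [-19.  40.]
415 [[48, -18], [46, -14], [17, 59], [16, 59], [12, 51], [8, 41], [7, 37], [5, -28], [5, -34], [6, -37], [9, -45], [29, -33], [46, -19]]
```

```bash
python3 -m handwheel '[[[1,0,3,0,-1],[5,0,2,0,-1],[10,0,1,0,-1],[15,0,1,0,-1],[20,0,1,0,-1],[20,0,1,0,-1]]]'; python3 - <<'E'
from h import *
tilt('side10',76)
E
```

```text
clock: 16.45
position: [0.5137, 0.3837, 0.0647]
ee_rot: [-2.475, -1.935, 0.0]
wrist_force: [-0.3, -2.1, -0.4]
opening: 0.698
gripper_force: 23.4
side10 face slope -70.5 n 796 u [11. 35.] z [-29.  38.]
350 [[36, -28], [18, 59], [17, 60], [6, 60], [6, -16], [6, -37], [7, -38], [28, -33], [35, -30]]
```

```bash
python3 -m handwheel '[[[5,0,2,0,-1],[10,0,3,0,-1],[15,0,5,0,-1],[20,0,7,0,-1],[23,0,8,0,-1],[23,0,8,0,-1]]]'; python3 - <<'E'
from h import *
tilt('side11',76)
E
```

```text
clock: 17.1
position: [0.5195, 0.4062, 0.0568]
ee_rot: [-2.475, -1.935, -0.001]
wrist_force: [1.1, -0.1, -0.2]
opening: 0.697
gripper_force: 23.4
side11 face slope -68.7 n 715 u [-4. 21.] z [-32.  36.]
271 [[22, -34], [21, -25], [20, 10], [17, 59], [17, 60], [16, 60], [6, 59], [5, -27], [5, -35], [13, -37], [21, -36]]
```

```bash
cat >> h.py <<'E'
def tilt2(s,yaw,lo=-32,hi=15,u0=5,u1=45):
    Q=pts(s)*1e3;o=ctrl.get_obs();p=np.array(o['position'])*1e3
    t=np.radians(yaw);d=Q-p;u=d[...,0]*np.cos(t)+d[...,1]*np.sin(t);w=d[...,0]*np.sin(t)-d[...,1]*np.cos(t);z=d[...,2]
    m=(abs(w)<24)&(u>u0)&(u<u1)&(z>lo)&(z<hi)
    P=np.c_[u[m],w[m],z[m]]
    for _ in range(4):
        c=P.mean(0);n=np.linalg.svd(P-c)[2][2];r=(P-c)@n;P=P[abs(r)<max(2,2*r.std())]
    n*=np.sign(n[0]);print('n',n.round(3),'c',c.round(1),len(P),'theta',np.degrees(np.arctan2(n[0],n[2])).round(1))
E
python3 - <<'E'
from h import *
s=tilt('side12',76);tilt2(s,76)
E
```

```text
side12 face slope -69.0 n 715 u [-4. 21.] z [-32.  36.]
279 [[22, -34], [18, 58], [17, 60], [6, 60], [5, -24], [5, -32], [8, -36], [17, -36], [20, -36], [22, -35]]
n [0.998 0.005 0.066] c [19.1 -0.5 -8. ] 326 theta 86.2
```

```bash
python3 -m handwheel '[[[0,0,-15,0,-1],[0,0,-30,0,-1],[-20,0,-30,0,-1],[-45,0,-30,0,-1],[-65,0,-30,0,-1],[-65,0,-30,0,-1],[-65,0,-30,0,-1]]]'; python3 - <<'E'
from h import *
s=tilt('side13',76);tilt2(s,76);go(*along((500.4,331.8),76,12),87,76)
a=snap('top','top13')
c=lambda s,x,y,w,h:cv2.resize(s['image'][y:y+h,x:x+w,::-1],(400,400),interpolation=3)
cv2.imwrite('pics/c13.png',np.hstack([c(s,225,200,110,110),c(a,135,205,110,110)]))
E
```

```text
clock: 17.9
position: [0.5037, 0.3425, 0.0871]
ee_rot: [-2.476, -1.933, -0.001]
wrist_force: [-0.2, 0.5, -1.9]
opening: 0.695
gripper_force: 23.1
side13 face slope -69.2 n 733 u [-8. 21.] z [-36.  36.]
277 [[22, -23], [17, 59], [7, 59], [5, -20], [5, -31], [6, -35], [8, -38], [21, -36], [21, -33]]
n [0.998 0.002 0.068] c [18.5 -0.3 -8.1] 347 theta 86.1
t 17.95 tcp [503.8 342.9  87.1] yaw 76.0 shift [ 0.4 -0.6  0.1] turn 0.0 q [ 0.46  0.44 -0.11  1.02  0.    2.27] op 0.699 F 23.1 W [ 0.3  0.2 -0.9]
```

View pics/c13.png

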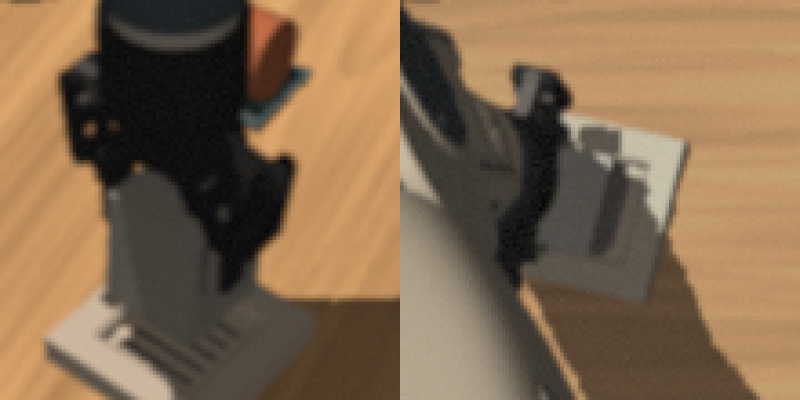

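```bash
python3 -m handwheel '[[[-2,0,10,0,-1],[-2,0,22,0,-1],[-2,0,26,0,-1],[-2,0,26,0,-1]]]'; python3 -m handwheel '[[[0,0,3,0,-1],[0,0,6,0,-1],[0,0,6,0,-1]]]'; python3 -m handwheel '[[[0,0,2,0,-1],[0,0,4,0,-1],[0,0,4,0,-1]]]'
```

```text
clock: 18.4
position: [0.5024, 0.3403, 0.0595]
ee_rot: [-2.475, -1.934, 0.004]
wrist_force: [0.4, 0.1, -0.9]
opening: 0.697
gripper_force: 23.1
clock: 18.7
position: [0.503, 0.3404, 0.0547]
ee_rot: [-2.475, -1.935, 0.0]
wrist_force: [0.2, -0.6, -1.2]
opening: 0.702
gripper_force: 23.1
clock: 19.0
position: [0.5029, 0.3404, 0.0507]
ee_rot: [-2.475, -1.934, 0.0]
wrist_force: [0.5, -0.1, -1.9]
opening: 0.702
gripper_force: 23.1
```

```bash
python3 -m handwheel '[[[0,0,2,0,-1],[0,0,3,0,-1],[0,0,3,0,-1]]]'; python3 -m handwheel '[[[0,0,2,0,-1],[0,0,2,0,-1]]]'; python3 -m handwheel '[[[0,0,2,0,-1],[0,0,2,0,-1]]]'; python3 - <<'E'
from h import *
s=tilt('side14',76);tilt2(s,76)
E
```

```text
clock: 19.3
position: [0.503, 0.3404, 0.0478]
ee_rot: [-2.475, -1.934, 0.0]
wrist_force: [-0.0, -1.7, -1.5]
opening: 0.702
gripper_force: 23.1
clock: 19.5
position: [0.5033, 0.3408, 0.0465]
ee_rot: [-2.475, -1.935, -0.002]
wrist_force: [-1.0, 0.6, 2.6]
opening: 0.7
gripper_force: 23.6
clock: 19.7
position: [0.5036, 0.3418, 0.0454]
ee_rot: [-2.474, -1.935, -0.006]
wrist_force: [-2.2, 5.7, 9.3]
opening: 0.697
gripper_force: 24.3
side14 face slope -61.9 n 554 u [-5. 20.] z [-21.  36.]
222 [[21, -15], [18, 56], [16, 59], [5, 60], [5, 59], [5, -17], [5, -22], [6, -25], [19, -24], [20, -24]]
n [0.908 0.008 0.419] c [ 24.6  -0.5 -15.9] 468 theta 65.2
```

```bash
python3 -m handwheel '[[[-1,0,-1,0,-1],[-1,0,-1,0,0.40],[-1,0,-1,0,0.41],[-1,0,-1,0,0.42],[-1,0,-1,0,0.5],[-1,0,-1,0,0.65],[-1,0,-1,0,0.8],[-1,0,-1,0,0.9]]]'; python3 - <<'E'
from h import *
s=tilt('side15',76);tilt2(s,76,lo=-18); go(0,0,0,76)
E
```

```text
clock: 20.55
position: [0.5027, 0.3393, 0.0448]
ee_rot: [2.475, 1.934, -0.001]
wrist_force: [0.1, -0.8, -0.1]
opening: 0.946
gripper_force: 0.0
side15 face slope -51.8 n 599 u [-6. 22.] z [-19.  35.]
215 [[39, -25], [17, 60], [16, 60], [12, 53], [5, 35], [5, 5], [5, -9], [6, -23], [9, -24], [15, -24], [21, -25]]
n [ 1.    -0.005  0.004] c [20.4 -0.7 -0.9] 205 theta 89.8
t 20.6 tcp [502.8 339.3  44.9] yaw 76.0 shift [-450.8 -405.8   45. ] turn 0.0 q [ 0.46  0.47 -0.18  0.92 -0.    2.27] op 0.953 F 0.0 W [-0.5 -0.2 -0. ]
```

The tin stands at 89.8°, so it is mouth-down on the recess floor. Backing off, then going to the cup at yaw 171 because of the wrist range.

```bash
python3 -m handwheel '[[[0,0,-10,0,1],[0,0,-40,0,1],[0,0,-80,0,1],[0,0,-100,0,1],[0,0,-100,0,1]]]'; python3 - <<'E'
from h import *
s=snap('side','side16');Q=pts(s)*1e3
t=np.radians(76);d=Q[...,:2]-(498.8,333.1);u=d@[np.cos(t),np.sin(t)];w=d@[np.sin(t),-np.cos(t)]
m=(Q[...,2]>72)&(Q[...,2]<90)&(abs(u)<42)&(abs(w)<42)
r=cv2.minAreaRect(np.c_[u,w][m].astype(np.float32) if 0 else np.stack([u,w],-1)[m].astype(np.float32));print(m.sum(),r,np.percentile(Q[m][:,2],[5,50,95]))
go(*along((579,96.5),-9,-32),100,171)
E
```

```text
clock: 21.1
position: [0.5042, 0.3402, 0.1492]
ee_rot: [2.474, 1.934, 0.01]
wrist_force: [1.3, -0.2, -1.5]
opening: 1.0
gripper_force: 0.0
758 ((-2.0330562591552734, -0.49022865295410156), (62.336936950683594, 61.00965118408203), 0.2701379060745239) [73.97804376 77.74386365 79.43062616]
t 21.15 tcp [503.4 339.8 147. ] yaw 76.0 shift [-220.8  100.1   46.8] turn 85.0 q [ 0.46  0.39 -0.02  1.15 -0.    2.27] op 0.996 F 0.0 W [-0.   0.2 -1.1]
```

```bash
python3 -m handwheel '[[[-28,12.5,0,-8.5,1],[-55,25,0,-17,1],[-83,37.5,0,-25.5,1],[-110,50,0,-34,1],[-138,62.5,0,-42.5,1],[-166,75,10,-51,1],[-194,87.5,20,-59.5,1],[-221,100,30,-68,1]]]'; python3 -m handwheel '[[[0,0,10,-8.5,1],[0,0,10,-17,1],[0,0,10,-25.5,1],[0,0,10,-27,1],[0,0,10,-27,1]]]'; python3 - <<'E'
from h import *
go(*along((579,96.5),-9,-32),17,171)
E
```

```text
clock: 21.95
position: [0.5458, 0.0996, 0.1137]
ee_rot: [-0.961, -2.989, 0.001]
wrist_force: [-0.2, -0.0, 0.1]
opening: 0.998
gripper_force: 0.0
clock: 22.45
position: [0.546, 0.1008, 0.1044]
ee_rot: [-0.25, -3.13, 0.0]
wrist_force: [-0.8, -0.4, -1.0]
opening: 0.998
gripper_force: 0.0
t 22.45 tcp [546.  100.8 104.4] yaw 170.9 shift [-1.4  0.9 87.4] turn -0.1 q [ 0.03  0.34 -0.22  1.01  0.    0.19] op 0.998 F 0.0 W [-0.8 -0.4 -1. ]
```

```bash
python3 -m handwheel '[[[-1,1,35,0,1],[-1,1,65,0,1],[-1,1,82,0,1],[-1,1,87,0,1],[-1,1,87,0,-1],[-1,1,87,0,-1],[-1,1,87,0,-1],[-1,1,87,0,-1]]]' 20; python3 -m handwheel '[[[0,0,0,0,-1],[0,0,0,0,-1],[0,0,-5,0,-1],[0,0,-30,0,-1],[0,0,-60,0,-1],[0,0,-60,0,-1]]]'; python3 - <<'E'
from h import *
go(*along((579,96.5),81,-26-77-25),77,-99)
s=snap('side','side17');Q=pts(s)*1e3;I=s['image'].astype(int)
m=(I[...,0]-I[...,2]>60)&(abs(Q[...,0]-580)<75)&(abs(Q[...,1]-100)<60)&(Q[...,2]>50)
t=np.radians(-9);l=(Q[m][:,:2]-(578,98.7))@[np.cos(t),np.sin(t)];print(m.sum(),np.percentile(l,[2,50,98]),[np.median(Q[m][:,2][abs(l-c)<5]).round(1) for c in(-30,0,15,30,40)], Q[m][:,2].max())
E
```

```text
clock: 23.25
position: [0.5482, 0.1017, 0.019]
ee_rot: [0.246, 3.13, 0.0]
wrist_force: [0.4, 0.2, 3.5]
opening: 0.709
gripper_force: 22.1
clock: 23.85
position: [0.5493, 0.1018, 0.0815]
ee_rot: [0.246, 3.127, 0.001]
wrist_force: [0.9, 0.8, -2.0]
opening: 0.704
gripper_force: 22.7
t 23.85 tcp [549.3 101.8  81.5] yaw 171.0 shift [ -30.1 -128.6    4.5] turn -90.0 q [ 0.03  0.36 -0.25  0.95  0.    0.19] op 0.704 F 22.7 W [ 0.9  0.8 -2. ]
331 [-67.17185401  23.93737877  46.30723443] [np.float64(73.7), np.float64(79.0), np.float64(109.5), np.float64(116.3), np.float64(116.7)] 387.72570747314126
```

```bash
python3 -m handwheel '[[[-3,-13,0,-8.5,-1],[-6,-26,0,-17,-1],[-9,-39,0,-25.5,-1],[-12,-52,0,-34,-1],[-16,-66,0,-42.5,-1],[-20,-80,0,-51,-1],[-24,-94,0,-59.5,-1],[-27,-108,0,-68,-1]]]'; python3 -m handwheel '[[[-3,-5,0,-8.5,-1],[-6,-10,0,-17,-1],[-6,-10,0,-22,-1],[-6,-10,0,-22,-1]]]'; python3 - <<'E'
from h import *
go(*along((579,96.5),81,-26-77-15),24,-99)
s=np.load('side0.npz');Q=pts(s)*1e3;I=s['image'].astype(int)
m=(I[...,1]-I[...,0]>40)&(Q[...,0]<600)&(Q[...,2]>20)&(Q[...,0]>300)
print('turq',np.percentile(Q[m],[2,98],axis=0).round(0))
E
```

```text
clock: 24.7
position: [0.5566, -0.0097, 0.0766]
ee_rot: [1.555, -2.728, -0.002]
wrist_force: [0.7, 0.1, -2.0]
opening: 0.707
gripper_force: 22.7
clock: 25.1
position: [0.5683, -0.0092, 0.0767]
ee_rot: [2.041, -2.386, -0.003]
wrist_force: [-0.1, 0.4, -2.2]
opening: 0.704
gripper_force: 22.7
t 25.1 tcp [568.3  -9.2  76.7] yaw -98.9 shift [11.9  5.9 52.7] turn 0.1 q [-0.16  0.39 -0.23  0.96 -0.   -1.58] op 0.704 F 22.7 W [-0.1  0.4 -2.2]
turq [[ 428. -103.   46.]
 [ 494.  -30.   60.]]
```

```bash
python3 -m handwheel '[[[12,6,0,0,-1],[12,6,25,0,-1],[12,6,45,0,-1],[12,6,56,0,-1],[8,6,56,0,-1],[4,6,56,0,-1],[4,6,56,0,-1]]]'; python3 -m handwheel '[[[-2,0,0,0,-1],[-4,0,0,0,-1],[-4,0,0,0,-1]]]'; python3 -m handwheel '[[[-2,0,0,0,-1],[-4,0,0,0,-1],[-4,0,0,0,-1]]]'
```

```text
clock: 25.8
position: [0.5631, -0.0118, 0.0229]
ee_rot: [-2.04, 2.388, -0.002]
wrist_force: [0.1, 0.6, -2.3]
opening: 0.708
gripper_force: 22.7
clock: 26.1
position: [0.5633, -0.008, 0.0223]
ee_rot: [-2.041, 2.388, -0.001]
wrist_force: [-0.3, 0.0, -1.3]
opening: 0.712
gripper_force: 22.7
clock: 26.4
position: [0.5635, -0.0063, 0.0224]
ee_rot: [2.037, -2.387, 0.005]
wrist_force: [-3.9, -12.2, 2.8]
opening: 0.705
gripper_force: 23.1
```

```bash
python3 -m handwheel '[[[3,0,1,0,-1],[3,0,2,0,-1],[0,0,2,0,-1],[-1,0,2,0,-1],[-3,0,-2,0,-1],[-5.5,0,-7,0,-1],[-7.5,0,-10,0,-1],[-7.5,0,-10,0,-1]]]'; python3 - <<'E'
from h import *
s=snap('side','side18');go(0,0,0,0);tilt2(s,81,lo=0,hi=60,u0=15,u1=85)
E
```

```text
clock: 27.2
position: [0.5651, 0.0009, 0.0329]
ee_rot: [2.037, -2.388, 0.007]
wrist_force: [-4.0, -14.8, 4.2]
opening: 0.703
gripper_force: 24.7
t 27.25 tcp [565.    0.8  32.7] yaw -99.1 shift [ 89.8 557.9  32.5] turn 80.9 q [-0.14  0.42 -0.3   0.84 -0.01 -1.56] op 0.708 F 24.7 W [ -4.4 -14.3   4.6]
n [ 0.204 -0.063  0.977] c [49.9 -6.7 30.3] 287 theta 11.8
```

```bash
python3 -m handwheel '[[[-4,0,-6,0,-1],[-8,0,-12,0,-1],[-12.5,0,-17,0,-1],[-17,0,-22,0,-1],[-22.5,0,-26,0,-1],[-28,0,-30,0,-1],[-28,0,-30,0,-1]]]'; python3 - <<'E'
from h import *
s=snap('side','side19');tilt2(s,81,lo=-20,hi=60,u0=10,u1=85)
E
```

```text
clock: 27.95
position: [0.5695, 0.0307, 0.0625]
ee_rot: [2.041, -2.388, 0.002]
wrist_force: [-0.8, -5.6, 3.6]
opening: 0.705
gripper_force: 28.6
n [ 0.66  -0.066  0.749] c [41.9 -6.1 12.1] 453 theta 41.4
```

```bash
python3 -m handwheel '[[[-6,0,-3,0,-1],[-12,0,-6,0,-1],[-19,0,-8,0,-1],[-26,0,-9.5,0,-1],[-33,0,-10.5,0,-1],[-40,0,-11,0,-1],[-40,0,-11,0,-1]]]'; python3 - <<'E'
from h import *
s=snap('side','side20');tilt2(s,81,lo=-40,hi=30,u0=5,u1=85)
E
```

```text
clock: 28.7
position: [0.5757, 0.0703, 0.0732]
ee_rot: [2.041, -2.388, 0.002]
wrist_force: [-0.4, -3.9, 4.1]
opening: 0.702
gripper_force: 32.3
n [ 0.936 -0.081  0.343] c [33.7 -6.1 -4.6] 384 theta 69.9
```

```bash
python3 -m handwheel '[[[-7,0,0,0,-1],[-14,0,1,0,-1],[-21,0,2.5,0,-1],[-27.5,0,5,0,-1],[-28,0,6,0,-1],[-28,0,6,0,-1]]]'; python3 - <<'E'
from h import *
s=snap('side','side21');tilt2(s,81,lo=-40,hi=20,u0=5,u1=60)
E
```

```text
clock: 29.35
position: [0.5803, 0.0975, 0.0685]
ee_rot: [-2.04, 2.388, -0.003]
wrist_force: [-5.1, -6.7, 18.4]
opening: 0.704
gripper_force: 33.9
n [ 0.993 -0.118 -0.007] c [25.4 -7.6 -9.8] 243 theta 90.4
```

```bash
python3 -m handwheel '[[[0,0,-10,0,-1],[0,0,-40,0,-1],[0,0,-80,0,-1],[0,0,-105,0,-1],[0,0,-105,0,-1]]]'; python3 - <<'E'
from h import *
go(487.5,-307.5,173,-99)
E
```

```text
clock: 29.9
position: [0.5813, 0.0987, 0.1755]
ee_rot: [-2.038, 2.384, -0.004]
wrist_force: [0.2, 1.0, -2.4]
opening: 0.706
gripper_force: 32.6
t 29.9 tcp [581.3  98.7 175.5] yaw -98.9 shift [415.8  29.5   1.3] turn 0.1 q [ 0.03  0.35 -0.02  1.2   0.   -1.39] op 0.706 F 32.6 W [ 0.2  1.  -2.4]
```

```bash
python3 -m handwheel '[[[25,2,0,0,-1],[65,4,0,0,-1],[110,8,0,0,-1],[155,11,0,0,-1],[200,14,0,0,-1],[245,17,0,0,-1],[290,20,0,0,-1],[330,23,0,0,-1]]]'; python3 -m handwheel '[[[35,3,0,0,-1],[65,5,0,0,-1],[80,6,0,0,-1],[85,6.5,0,0,-1],[85,6.5,0,0,-1],[85,6.5,0,0,-1]]]'; python3 - <<'E'
from h import *
go(487.5,-307.5,173,-99)
s=snap('side','side22');tilt2(s,81,lo=-50,hi=20,u0=5,u1=60)
E
```

```text
clock: 30.7
position: [0.5047, -0.2257, 0.1706]
ee_rot: [-2.04, 2.388, 0.003]
wrist_force: [0.2, -0.4, -1.8]
opening: 0.706
gripper_force: 32.5
clock: 31.3
position: [0.4862, -0.3061, 0.1717]
ee_rot: [-2.042, 2.387, 0.001]
wrist_force: [0.1, 0.6, -2.2]
opening: 0.71
gripper_force: 32.5
t 31.3 tcp [ 486.2 -306.1  171.7] yaw -98.9 shift [ 1.2 -1.5 -1.3] turn 0.1 q [-0.71  0.33 -0.06  1.18  0.   -2.12] op 0.71 F 32.5 W [ 0.1  0.6 -2.2]
n [0.997 0.079 0.004] c [ 25.   -3.2 -14.9] 288 theta 89.8
```

```bash
python3 -m handwheel '[[[1,-1,15,0,-1],[1,-1,35,0,-1],[1,-1,55,0,-1],[1,-1,75,0,-1],[1,-1,90,0,-1],[1,-1,97,0,-1],[1,-1,97,0,-1]]]'; python3 -m handwheel '[[[0,0,2,0,-1],[0,0,4,0,-1],[0,0,4,0,-1]]]'; python3 -m handwheel '[[[0,0,2,0,-1],[0,0,2,0,-1]]]'
```

```text
clock: 32.05
position: [0.4868, -0.3075, 0.0744]
ee_rot: [2.042, -2.387, -0.002]
wrist_force: [-0.3, -1.0, -1.5]
opening: 0.703
gripper_force: 32.5
clock: 32.35
position: [0.487, -0.3086, 0.0714]
ee_rot: [-2.041, 2.388, -0.001]
wrist_force: [0.7, 0.1, -2.2]
opening: 0.709
gripper_force: 32.5
clock: 32.55
position: [0.4871, -0.3087, 0.0697]
ee_rot: [-2.04, 2.388, -0.002]
wrist_force: [0.3, 2.0, 2.4]
opening: 0.704
gripper_force: 32.8
```

Contact came exactly at the expected height. Releasing and retreating.

```bash
python3 -m handwheel '[[[0,0,0.5,0,-1],[0,0,0.5,0,0.40],[0,0,0,0,0.41],[0,0,0,0,0.43],[0,0,0,0,0.55],[0,0,0,0,0.7],[0,0,0,0,1],[0,0,0,0,1]]]'; python3 -m handwheel '[[[0,0,-20,0,1],[0,0,-60,0,1],[0,0,-100,0,1],[0,0,-130,0,1],[0,0,-130,0,1],[0,0,-130,0,1]]]'; python3 - <<'E'
from h import *
s=snap('side','side23');Q=pts(s)*1e3;I=s['image'].astype(int)
m=(I[...,0]-I[...,2]>25)&(abs(Q[...,0]-486)<55)&(abs(Q[...,1]+305)<55)
for lo,hi in((92,108),(60,75),(30,50)):
    k=m&(Q[...,2]>lo)&(Q[...,2]<hi); c,r=cv2.minEnclosingCircle(Q[k][:,:2].astype(np.float32)); print(k.sum(),np.round(c,1),round(r,1),np.percentile(Q[k][:,2],[5,50,95]).round(1))
o=ctrl.get_obs();print(o['opening'],o['wrist_force'],o['position'])
# bystanders and tin now vs start
a=np.load('side0.npz');A=pts(a)
t=np.radians(76);d=Q[...,:2]-(498.8,333.1);u=d@[np.cos(t),np.sin(t)];w=d@[np.sin(t),-np.cos(t)]
k=(Q[...,2]>72)&(Q[...,2]<90)&(abs(u)<42)&(abs(w)<42);print('tin',cv2.minAreaRect(np.stack([u,w],-1)[k].astype(np.float32)),np.median(Q[k][:,2]))
for n,(x,y,w_,h_) in dict(jar=(215,155,30,45),loaf=(283,118,30,38),scr=(175,232,48,50)).items(): print(n,np.abs(s['image'][y:y+h_,x:x+w_].astype(int)-a['image'][y:y+h_,x:x+w_]).mean().round(2))
E
```

```text
clock: 33.35
position: [0.4867, -0.3086, 0.0689]
ee_rot: [2.041, -2.389, -0.0]
wrist_force: [0.6, -0.2, -0.8]
opening: 1.0
gripper_force: 0.0
clock: 33.95
position: [0.4869, -0.3086, 0.1993]
ee_rot: [-2.041, 2.388, -0.002]
wrist_force: [0.7, 0.3, -0.1]
opening: 1.001
gripper_force: 0.0
177 [ 482.1 -309.6] 33.7 [ 93.4  98.7 100.6]
88 [ 480.5 -302.1] 29.2 [60.7 67.7 74.2]
114 [ 482.7 -306.6] 30.1 [30.6 39.9 49.1]
0.9982736260080893 [ 0.58258527 -0.33238902 -1.13817396] [ 0.48655936 -0.30837563  0.19829895]
tin ((-2.0875587463378906, -0.8266143798828125), (62.83498001098633, 62.42787170410156), 1.4832923412322998) 77.7356370658986
jar 2.66
loaf 2.68
scr 3.01
```

```bash
python3 -c "
from bench import ctrl
print(ctrl.finish_job())"
```

```text
the job is handed in; nothing more can be done
None
```

I handed the job in at about 34 s: by camera depth the tin is mouth-down and flat in the recess, the cup is mouth-down over the peg, and the jar, loaf and scraper look unmoved, though no verdict came back. While I was working out the grip, the tin slipped onto the table twice: about 18 mm straight down the first time, and out of a light grip during a 40 mm lift the second time; neither ended the run.

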